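# Zero the spring pull gauge, then draw its rod to the mark and hold

## Task

Take a check reading on the spring pull gauge: press the round push button on the small grey box all the way down and let it come up again, which zeroes the gauge. Then grip the black handle of the gauge's telescoping rod and pull it straight out against its spring until the pointer on the rod is in line with the fin of the metal rider on the scale, and keep holding it still there: the program finishes while the gripper holds the rod at the mark. Do not shift the rider, and leave the bottle, the timer and the beaker where they stand.

Things in the scene. Friction and masses are not known exactly. Their poses are not given: they have to be found in the camera images.
- pull_gauge: Spring pull gauge fixed to the bench: grey housing 92 x 84 x 108 mm on a grey 10 mm base plate. Origin: on the bench under the mouth of its nose. Its -x is the level pull direction of the rod (about world +y, within 0.35 rad); the housing spans x = 18 to 110 mm; z up. The rod's axis is 75 mm above the bench. A white scale rail runs along it on the robot's side (y = -47 mm, top 22 mm above the bench).
- pull_rod (a joint): How far the rod is out, in m: 0 home (start), 0.105 fully out, past any mark. An inner spring draws it back with 4 N at home to 10 N fully out (60 N/m); let go, it runs home. Pointer and fin come in line somewhere between 0.040 and 0.085, set anew each time. The middle tube of the telescope follows at half the travel.
- handle_grip (a point): Place to grip: middle, on the axis, of the rod's black round handle, 22 mm in diameter, 60 mm long along the pull direction, with a flange 32 mm in diameter and 7 mm thick at its free end. Moves with the rod; at home 62 mm in front of the nose's mouth, 75 mm above the bench.
- pointer_tip (a point): Lower tip of the rod's pointer, a thin dark blade (3 mm thick along the pull direction, 6 mm wide) that hangs from a collar on the rod on the robot's side, down to 28 mm above the bench. Moves with the rod, 44 mm behind handle_grip.
- mark_fin (a point): The length mark: top of the upright fin (3 mm thick along the pull direction, 18 mm wide, top 38 mm above the bench) on the dark steel rider, 16 x 20 mm, that is clamped on the scale rail. The pointer hangs just beside it, on the rod's side, without touching. Site axes as the gauge's: in line when pointer_tip and this have the same place along the gauge's x.
- zero_button (a joint): Travel of the round push button, in m: 0 up, 0.006 fully down; a spring lifts it, about 5 N holds it fully down.
- zero_button_top (a point): Middle of the top face of the push button, white and 28 mm across, which stands upright in its round black housing on a grey box (80 x 70 x 36 mm) fixed to the bench, left of the gauge; pressed straight down.
- bottle_mid (a point): Middle of a loose capped bottle, 45 mm across and 82 mm high, beyond the gauge: leave it.
- timer_mid (a point): Middle of a loose white digital timer, 66 x 70 x 26 mm, right of the gauge: leave it.
- beaker_mid (a point): Middle of a loose clear beaker, 52 mm across and 62 mm high, left of the button box: leave it.

How it is judged (in metres and radians):
On the way, in this order (a step that is already met when the one before it is completed fails the run):
1. the button is pressed fully down (value of joint zero_button above 0.005 m), for 0.05 s.
2. the button is let up again (value of joint zero_button below 0.001 m), for 0.1 s.
3. the rod is pulled to the mark and held there by the gripper (x of pointer_tip in the frame of mark_fin between -0.005 and 0.005 m and contact force between the fingers and pull_gauge above 2 N), for 0.5 s.
At the end, for the whole second after the job is handed in: The gripper still holds the rod out against its spring (fingers touching the gauge's rod with more than 2 N), still (below 10 mm/s), its pointer within 5 mm of the rider's fin along the pull direction; the button is up; the rider has not been shifted by 4 mm or more (all of step 3 and velocity of joint pull_rod between -0.01 and 0.01 m/s and value of joint zero_button below 0.001 m and distance of mark_fin from where it was at the start of the episode below 0.004 m); the arm keeps its last pose, push and grip.
It fails at once if the rider is shifted along its scale (distance of mark_fin from where it was at the start of the episode above 0.006 m).
It fails at once if the bottle is pushed away or knocked over (distance of bottle_mid from where it was at the start of the episode above 0.025 m).
It fails at once if the timer is pushed away or knocked over (distance of timer_mid from where it was at the start of the episode above 0.025 m).
It fails at once if the beaker is pushed away or knocked over (distance of beaker_mid from where it was at the start of the episode above 0.025 m).
It also fails if it takes over 38 s, if anything falls off the work surface, if the arm or the gripper's body presses on something with over 40 N, if the wrist force passes 120 N, or if a joint passes its speed limit or range.

## Robot

A 6-joint arm with a two-finger parallel gripper is mounted at the origin on a cart in front of the work surface, level with it; the furniture and walls round the work are solid. World frame = base frame: x ahead of the robot, y to its left, z up, the work surface at z = 0. Lengths are in mm, angles in degrees, forces in N, time in s.
With the tool pointing down it reaches from about 350 to 850 mm from the base axis. Payload 8.1 kg.
Tool frame: the origin (TCP) lies between the finger pads; the fingertips stand 25 mm ahead of it and the grasp point (between the pads) lies 6 mm ahead of it (r.tcp_to_tips is the distance from the TCP to the fingertips, in mm); z points along the fingers, y is the line along which they close (so a half turn about z gives the same grasp; the last joint's range is limited). The gripper opens to 85 mm and grips with 20 to 120 N. Pads are 22 mm wide; open, the fingers measure 114 mm over their backs; the gripper's body (76 mm by 85 mm) begins 54 mm behind the grasp point. The pads swing forward as they close: fully open they stand 13 mm farther back than shut.
Start: joints at [-71.242, 7.471, 85.268, -0, 87.261, -4.893], TCP at [240.725, -549.597, 256.292] pointing down, gripper open.
Joint ranges: [-169.43, 169.43], [-51.17, 129.36], [1.28, 143.12], [-76.62, 256.62], [0, 156.53], [-152.29, 152.29]. Speed limits (degrees/s): [136.94, 136.94, 159.86, 180, 180, 180].

## Interface

Orientations are given as [roll, pitch, yaw] about the fixed x, y, z axes, in that order (R = Rz(yaw) Ry(pitch) Rx(roll)).
In Python, from bench import r gives the robot as it stands.
- The arm moves only by the tool apply_moves, never from a script. Its arguments are lists of equal length, an entry for each row: "angular": the turn, a rotation vector about the world's x, y, z in units of 8 degrees (1.0 is 8 degrees), a list of three; "travel": the shift along the world's x, y, z in units of 40 mm (1.0 is 40 mm), a list of three; "jaw": the opening, from 0 (shut) to 1 (fully open). A call has 1 to 20 rows; each row shifts and turns the commanded pose from where the row before left it; what a row does not reach is not made up. A row lasts 1/8 s, in which the tool goes at most 62.5 mm and 10.7 degrees, less where a joint would pass 70% of its speed; a pose out of reach is approached as far as the arm can. A call is refused whole if a number of a shift passes 1 or a number of a turn 1, either way. A call with a gripper value outside its range is refused whole. The fingers move at their own pace and stop on an object; "force" is the grip in N (left out, the last holds). Time passes only in rows, so rows that do not move let the fingers close. It gives the time, the measured TCP pose, the force, the opening and the grip force at its end, in the units of the state.
- r.sense(): the state, without advancing time (a new reading comes with each control period).
- r.snapshot(name): name is "side" or "top" or "wrist"; returns a dict with "color" (480x640x3 uint8, red, green, blue), "fx", "fy", "cx", "cy" (pixels), "distortion" ([k1, k2, p1, p2, k3] as OpenCV has them; the pictures are not rectified), "R" (3x3) and "t" (3): a world point X has camera coordinates R X + t; the wrist camera has in their place "mount" (4x4, takes a point from camera to tool coordinates, whose origin is the TCP and whose axes are the flange's). Camera axes: x right, y down, z forward; pixel columns grow to the right and rows downward; lengths in mm; the calibration is good to about 2 mm. A picture is of the moment at which its call begins: read the wrist's pose just before it. There is no depth.
- r.hand_in(): hands the job in; it is judged then, once.
The state is a dict: "time": time; "joint_pos": joint angles; "qd": joint speeds; "joint_efforts": joint torques, N m; "tool_pos": TCP position; "tcp_rot": TCP orientation; "ft_force": force on the tool from outside, world axes, zero at the start; "wrist_torque": the same for the moment, N m; "finger_gap": finger opening in mm; "grip_force": force on a finger pad.
Only numpy, scipy, OpenCV 4.12 (cv2) and the standard library are available. Lean on these libraries where they do the work, as an engineer would, in place of code of your own. Each camera call takes 0.05 s, during which the arm holds its last target. There are 200 camera calls.

## Working session

There is one attempt and no reset: what is moved stays moved. The work goes in short steps, Python scripts to look and compute and a tool call to move; the robot and the scene stay as the last step left them, time stands still between calls to the robot, and variables do not carry over. Pictures are saved under pics/ and viewed, at most 10 in all, crops included, and the job is handed in when it is done.

Besides the shell and the picture viewer there is one more tool, called in YAML: its name, and indented under it one key for each argument. apply_moves: Moves the arm, as the interface text tells. Its arguments: {"type":"object","properties":{"angular":{"type":"array"},"travel":{"type":"array"},"jaw":{"type":"array"},"force":{"type":"number"}},"required":["angular","travel","jaw"]}

```bash
mkdir -p pics
cat > h.py <<'E'
import numpy as np, cv2
from bench import r
def cam(s): 
    K=np.array([[s["fx"],0,s["cx"]],[0,s["fy"],s["cy"]],[0,0,1.]]); return K,np.array(s["distortion"],float),np.array(s["R"],float),np.array(s["t"],float).ravel()
def ray(s,p):
    K,D,R,t=cam(s); u=cv2.undistortPoints(np.array([[p]],float),K,D)[0,0]
    return -R.T@t, R.T@np.array([u[0],u[1],1.])
def onz(s,p,z):
    o,d=ray(s,p); return o+d*(z-o[2])/d[2]
def proj(s,X):
    K,D,R,t=cam(s); return cv2.projectPoints(np.array([X],float),cv2.Rodrigues(R)[0],t,K,D)[0][0,0]
def tri(s1,p1,s2,p2):
    o1,d1=ray(s1,p1);o2,d2=ray(s2,p2); k=np.linalg.lstsq(np.c_[d1,-d2],o2-o1,rcond=None)[0]
    a,b=o1+k[0]*d1,o2+k[1]*d2; return (a+b)/2,np.linalg.norm(a-b)
def snap(n,f):
    s=r.snapshot(n); cv2.imwrite(f"pics/{f}.png",np.ascontiguousarray(s["color"][:,:,::-1])); return s
E
python3 - <<'E'
from h import *
import pickle
for n in("top","side"):
    s=snap(n,n+"0"); pickle.dump(s,open(n+"0.pkl","wb")); K,D,R,t=cam(s); print(n,-R.T@t, R[2])
print(r.sense())
E
```

```text
top [ 450.71487183  133.21390421 1348.00684493] [ 0.06681665  0.00927406 -0.99772217]
side [  65.6765319  1329.38989334  759.11197304] [ 0.33514274 -0.82091717 -0.46235738]
{'time': 0.1, 'joint_pos': array([-7.12419159e+01,  7.51021358e+00,  8.53210360e+01,  2.57487179e-03,
        8.72608748e+01, -4.89366597e+00]), 'qd': array([-0.02394128, -0.05446204, -0.16619319,  0.02030064, -0.04203719,
       -0.01103888]), 'joint_efforts': array([ 1.21571222e-03, -5.70949030e+01, -5.01942158e+01, -2.58501195e-04,
        7.98127265e-03, -1.01531743e-04]), 'tool_pos': array([ 240.59558167, -549.17857059,  255.37440927]), 'tcp_rot': array([-1.79908431e+02, -1.04211846e-02,  2.36516166e+01]), 'ft_force': array([ 0.33687999, -0.13570319,  1.26210266]), 'wrist_torque': array([-0.02528733,  0.02316729,  0.01953622]), 'grip_force': 0.0, 'finger_gap': 84.9533106503752}
```

View pics/top0.png

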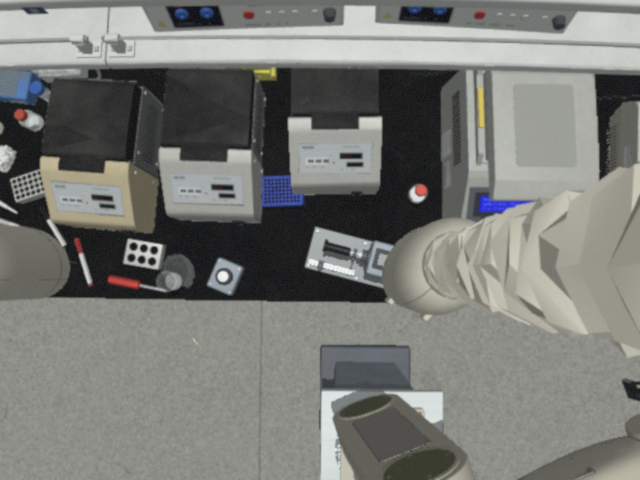

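View pics/side0.png

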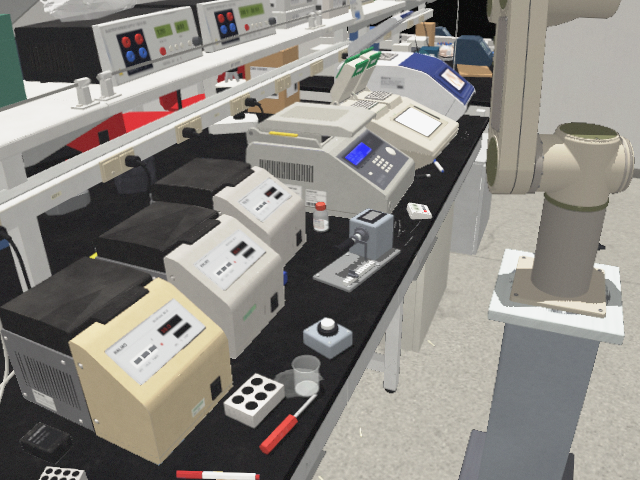

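The top view shows the button near (222,276) and the gauge handle near (342,247). In the side view the button is near (327,325) and the handle near (357,237). The beaker is at top (168,280), and the bottle is beyond the gauge at (418,192). I'll zoom in on the gauge and button in both views.

Run:
```python
from h import *
import pickle
T=pickle.load(open("top0.pkl","rb"));S=pickle.load(open("side0.pkl","rb"))
print("button",tri(T,(222.5,276),S,(327,324)))
print("handle~",tri(T,(342,247),S,(357,238)))
a=cv2.resize(T["color"][215:305,200:400],None,fx=4,fy=3.2,interpolation=cv2.INTER_CUBIC)
a=cv2.resize(T["color"][220:295,295:405],None,fx=5,fy=5,interpolation=cv2.INTER_CUBIC)[:, :400]
b=cv2.resize(S["color"][200:295,305:405],None,fx=4,fy=4,interpolation=cv2.INTER_CUBIC)
c=np.zeros((600,800,3),np.uint8);c[:375,:400]=a;c[:380,400:]=b
d=cv2.resize(T["color"][250:300,190:260],None,fx=4,fy=4,interpolation=cv2.INTER_CUBIC);c[390:590,:280]=d
e=cv2.resize(S["color"][310:360,290:360],None,fx=4,fy=4,interpolation=cv2.INTER_CUBIC);c[390:590,400:680]=e
cv2.imwrite("pics/z1.png",c[:,:,::-1])
```

```text
button (array([443.79840478, 413.96582181,  52.11804048]), np.float64(0.37261748584380744))
handle~ (array([503.99461979, 106.5308823 ,  92.16622145]), np.float64(31.822162457703694))
```

View pics/z1.png

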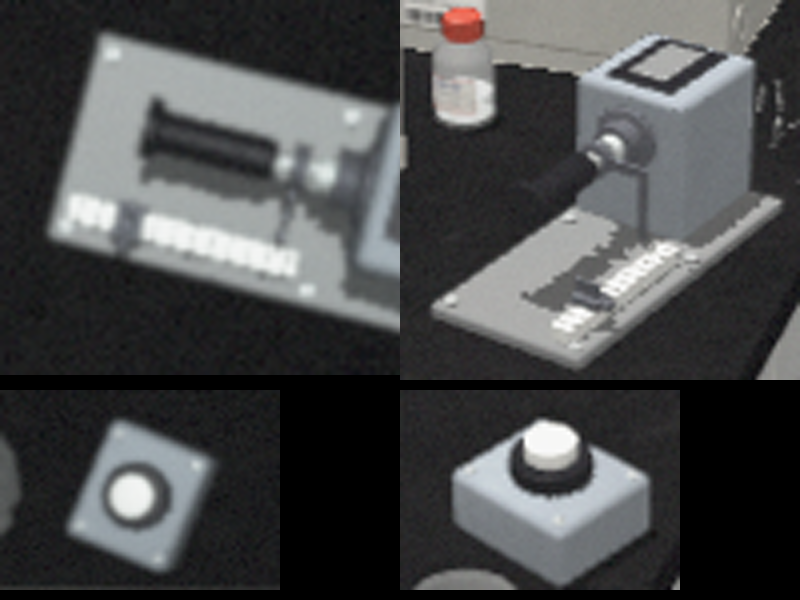

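Run:
```python
from h import *
import pickle
T=pickle.load(open("top0.pkl","rb"));S=pickle.load(open("side0.pkl","rb"))
t=lambda x,y:(295+(x+.5)/5-.5,220+(y+.5)/5-.5)
q=lambda x,y:(305+(x-400+.5)/4-.5,200+(y+.5)/4-.5)
print("button",tri(T,(222.4,276.1),S,(327.3,321.2)))
A=onz(T,t(152,129),75);B=onz(T,t(275,160),75)
def ang(a,b): d=a-b; return np.degrees(np.arctan2(d[0],d[1]))
print("handle ends",A,B,np.linalg.norm(A-B),ang(A,B))
P=[onz(T,t(*p),10) for p in((103,35),(400,105),(52,238),(400,328))]
print("plate",P,ang(P[0],P[1]),ang(P[2],P[3]))
f1=onz(T,t(127,228),22); f2=onz(S,q(597,292),38);print("rider",f1,f2)
print("pointer",onz(T,t(286,240),28),onz(S,q(643,240),28))
print("railends",onz(T,t(72,208),22),onz(T,t(298,265),22), ang(onz(T,t(72,208),22),onz(T,t(298,265),22)))
print("flange tri",tri(T,t(152,129),S,q(540,190)))
```

```text
button (array([443.54358096, 412.83743683,  58.42267873]), np.float64(0.43907775874905136))
handle ends [523.64849344 153.54976475  75.        ] [508.82847985  91.95297692  75.        ] 63.35453474921499 13.528081405824327
plate [array([576.67538376, 180.9987342 ,  10.        ]), array([541.44535709,  24.4146685 ,  10.        ]), array([469.56397991, 206.31949533,  10.        ]), array([424.61781134,  23.70175974,  10.        ])] 12.679900042046476 13.826908736934998
rider [475.03989291 166.76222392  22.        ] [469.56986697 177.35999403  38.        ]
pointer [469.6664201   84.37255314  28.        ] [469.65992483  90.37847135  28.        ]
railends [485.09490017 195.48590863  22.        ] [456.86546897  77.81100937  22.        ] 13.489957835265482
flange tri (array([519.54138267, 152.16939289,  85.59527375]), np.float64(7.394376631072028))
```

apply_moves:
  angular:
    - [0,0,0.5]
    - [0,0,0.5]
    - [0,0,0.5]
    - [0,0,0.5]
    - [0,0,0.5]
    - [0,0,0.5]
    - [0,0,0.5]
    - [0,0,0.5]
    - [0,0,0.5]
    - [0,0,0.5]
    - [0,0,0.5]
    - [0,0,0.5]
    - [0,0,0.6]
    - [0,0,0]
    - [0,0,0]
    - [0,0,0]
    - [0,0,0]
    - [0,0,0]
    - [0,0,0]
    - [0,0,0]
  travel:
    - [1,1,0]
    - [1,1,0]
    - [1,1,0]
    - [1,1,0]
    - [1,1,0]
    - [0,1,0]
    - [0,1,0]
    - [0,1,0]
    - [0,1,0]
    - [0,1,0]
    - [0,1,0]
    - [0,1,0]
    - [0,1,0]
    - [0,1,0]
    - [0,1,0]
    - [0,1,0]
    - [0,1,0]
    - [0,1,0]
    - [0,1,0]
    - [0,1,0]
  jaw: [0,0,0,0,0,0,0,0,0,0,0,0,0,0,0,0,0,0,0,0]

```text
time: 2.6
tool_pos: [440.3, 251.7, 255.9]
tcp_rot: [-180.0, 0.0, 76.5]
ft_force: [1.4, 0.0, 0.5]
finger_gap: -0.1
grip_force: 0.0
```

apply_moves:
  angular:
    - [0,0,0]
    - [0,0,0]
    - [0,0,0]
    - [0,0,0]
    - [0,0,0]
    - [0,0,0]
    - [0,0,0]
    - [0,0,0]
    - [0,0,0]
    - [0,0,0]
  travel:
    - [0.08,1,0]
    - [0,1,0]
    - [0,1,0]
    - [0,1,0]
    - [0,0.03,-1]
    - [0,0,-1]
    - [0,0,-1]
    - [0,0,-0.8]
    - [0,0,0]
    - [0,0,0]
  jaw: [0,0,0,0,0,0,0,0,0,0]

```text
time: 3.85
tool_pos: [444.4, 412.0, 105.5]
tcp_rot: [180.0, -0.1, 76.5]
ft_force: [-0.2, 1.6, 0.1]
finger_gap: 0.2
grip_force: 0.0
```

Run:
```python
from h import *
s=r.sense();print(s["tool_pos"],s["ft_force"])
S=snap("side","s1");T=snap("top","t1")
c=np.hstack([cv2.resize(S["color"][260:360,280:380],None,fx=4,fy=4,interpolation=2),cv2.resize(T["color"][230:330,170:270],None,fx=4,fy=4,interpolation=2)])
cv2.imwrite("pics/z2.png",c[:,:,::-1])
tip=s["tool_pos"]+[0,0,-25];print(proj(S,tip),proj(T,tip))
```

```text
[444.41495837 412.02023288 105.54526874] [-0.16006079  1.56053689  0.09796559]
[326.81046173 311.92124253] [220.85049194 275.85913228]
```

View pics/z2.png

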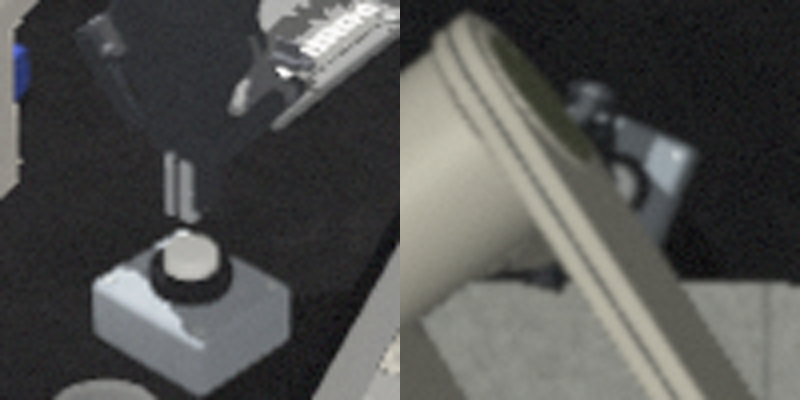

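The closed fingertips stand above the white button: tips at crop (187,215), button top at (190,246). Now I'll press gently.

apply_moves:
  angular:
    - [0,0,0]
    - [0,0,0]
    - [0,0,0]
    - [0,0,0]
    - [0,0,0]
    - [0,0,0]
    - [0,0,0]
  travel:
    - [0,0,-0.4]
    - [0,0,-0.1]
    - [0,0,-0.05]
    - [0,0,-0.05]
    - [0,0,-0.05]
    - [0,0,-0.05]
    - [0,0,0]
  jaw: [0,0,0,0,0,0,0]

```text
time: 4.82
tool_pos: [444.0, 411.7, 77.0]
tcp_rot: [180.0, -0.0, 76.5]
ft_force: [-4.0, -3.4, 8.3]
finger_gap: 0.6
grip_force: 4.3
```

apply_moves:
  angular:
    - [0,0,0]
    - [0,0,0]
    - [0,0,0]
  travel:
    - [0,0,-0.04]
    - [0,0,-0.04]
    - [0,0,0]
  jaw: [0,0,0]

```text
time: 5.2
tool_pos: [444.2, 411.8, 76.6]
tcp_rot: [180.0, -0.0, 76.5]
ft_force: [-12.7, -11.1, 29.9]
finger_gap: 0.0
grip_force: 15.1
```

The button is bottomed: force jumped to 30 N while the tool moved only 0.4 mm. Next I'll lift and go above the handle with the gripper open.

apply_moves:
  angular:
    - [0,0,0]
    - [0,0,0]
    - [0,0,0]
    - [0,0,0]
    - [0,0,0]
    - [0,0,0]
    - [0,0,0]
    - [0,0,0]
    - [0,0,0]
    - [0,0,0]
    - [0,0,0]
    - [0,0,0]
    - [0,0,0]
  travel:
    - [0,0,0.5]
    - [0,0,1]
    - [0,0,1]
    - [0,0,0.5]
    - [0.2,-1,0]
    - [0.2,-1,0]
    - [0.2,-1,0]
    - [0.2,-1,0]
    - [0.2,-1,0]
    - [0.2,-1,0]
    - [0.2,-1,0]
    - [0.4,-0.2,0]
    - [0,0,0]
  jaw: [0,0,0,0,0.3,0.6,0.8,0.8,0.8,0.8,0.8,0.8,0.8]
  force: 60

```text
time: 6.82
tool_pos: [516.6, 123.3, 192.6]
tcp_rot: [-180.0, -0.0, 76.4]
ft_force: [-0.9, 0.7, 0.4]
finger_gap: 68.7
grip_force: 0.0
```

Run:
```python
from h import *
s=r.sense();print(s["tool_pos"],s["tcp_rot"],s["finger_gap"])
W=snap("wrist","w1");S=snap("side","s2")
cv2.imwrite("pics/z3.png",np.hstack([cv2.resize(W["color"],(400,300),interpolation=3),cv2.resize(S["color"][190:290,280:413],(400,300),interpolation=2)])[:,:,::-1])
```

```text
[516.64470811 123.31483252 192.63376048] [-1.79980118e+02 -9.35633553e-03  7.63622695e+01] 68.70641616873365
```

View pics/z3.png

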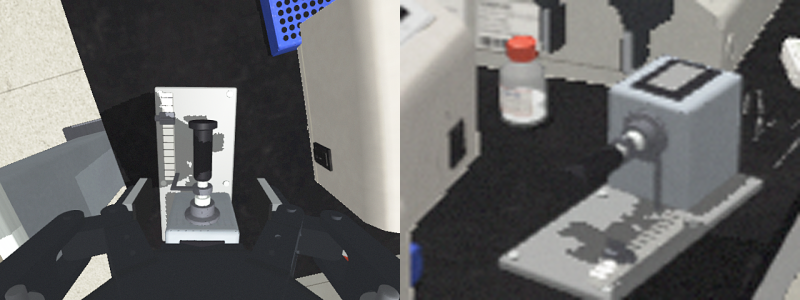

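The wrist view shows the handle at about (203,150), the flange at (203,125), the rider near (168,117) and the pointer near (180,183), at half scale. I'll zoom in on the full-resolution wrist picture to measure.

```bash
cat >> h.py <<'E'
from scipy.spatial.transform import Rotation as Ro
def wcam(W,s):
    M=np.array(W["mount"],float); Tw=np.eye(4);Tw[:3,:3]=Ro.from_euler("xyz",s["tcp_rot"],degrees=True).as_matrix();Tw[:3,3]=s["tool_pos"]
    C=np.linalg.inv(Tw@M); W["R"]=C[:3,:3];W["t"]=C[:3,3]; return W
E
python3 - <<'E'
from h import *
import pickle
s=r.sense(); W=wcam(r.snapshot("wrist"),s); pickle.dump(W,open("w1.pkl","wb"))
print(-W["R"].T@W["t"], W["R"][2])
c=cv2.resize(W["color"][130:350,240:390],None,fx=2.7,fy=2.7,interpolation=2)
cv2.imwrite("pics/z4.png",c[:,:,::-1])
E
```

```text
[531.43913532 190.13502142 311.15744607] [-0.06282765 -0.25573191 -0.96470404]
```

View pics/z4.png

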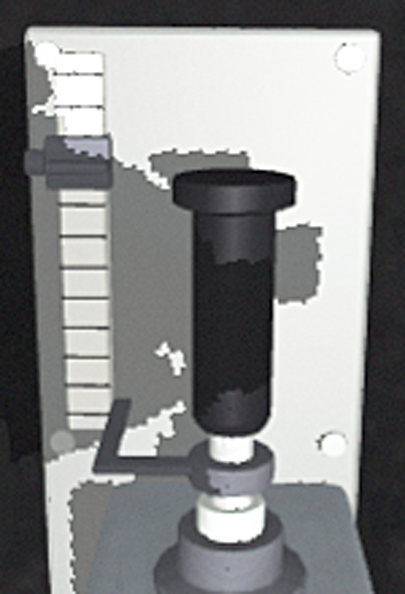

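Run:
```python
from h import *
import pickle
W=pickle.load(open("w1.pkl","rb"))
w=lambda x,y:(240+(x+.5)/2.7-.5,130+(y+.5)/2.7-.5)
A=onz(W,w(234.5,186),91);B=onz(W,w(232.5,415),86)
A2=onz(W,w(234.5,200),75);print(A,B,A2,np.degrees(np.arctan2(*(A-B)[:2])),(A+B)/2)
p=np.array([.232,.973,0]);n=np.array([.973,-.232,0])
P=onz(W,w(123,403),28)
for nm,X in(("P",P),("fin147",onz(W,w(85,147),38)),("fin163",onz(W,w(85,163),38)),("fin",onz(W,w(80,178),38)),("A",A),("B",B)): print(nm,X,"along",X@p,"lat",X@n)
c=cv2.resize(W["color"][174:206,244:288],None,fx=16,fy=16,interpolation=2)
cv2.imwrite("pics/z5.png",c[:,:,::-1])
```

```text
[525.35980337 156.85227504  91.        ] [510.94833968  98.16970624  86.        ] [524.08815032 150.93646235  75.        ] 13.797828994689663 [518.15407153 127.51099064  88.5       ]
P [472.02982846  86.82472589  28.        ] along 193.99137849420845 lat 439.1416866899788
fin147 [484.20451812 170.13753871  38.        ] along 277.8792733729617 lat 431.6590871481291
fin163 [482.94546995 165.64659541  38.        ] along 273.2174863633537 lat 431.475932130644
fin [480.32412392 161.74705266  38.        ] along 268.8150789888999 lat 429.8300563516874
A [525.35980337 156.85227504  91.        ] along 274.5007379991414 lat 474.78536086947145
B [510.94833968  98.16970624  86.        ] along 214.05913897651914 lat 474.37736266158976
```

View pics/z5.png

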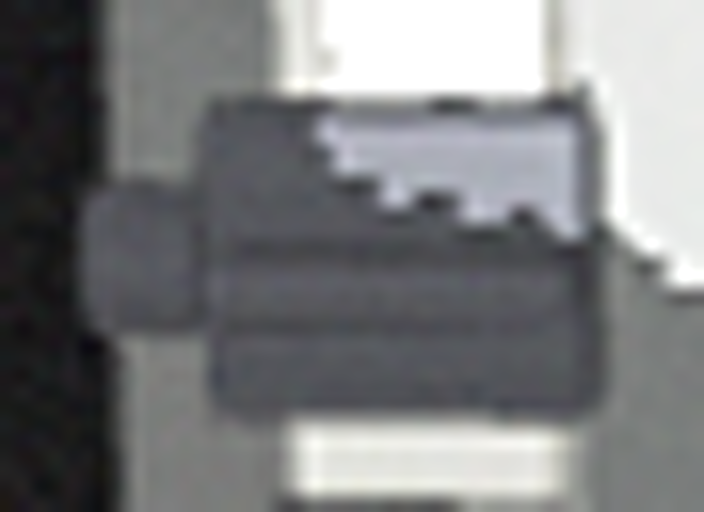

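The rider body spans rows 100–410 of this zoom, with its fin's top stripe at about rows 260–320. That puts the fin near 272.3 mm along the pull axis and the pointer at 194.0 mm, so the pull is about 78 mm. The grip point matches the current xy, so I'll descend and grip.

apply_moves:
  angular:
    - [0,0,0]
    - [0,0,0]
    - [0,0,0]
    - [0,0,0]
    - [0,0,0]
    - [0,0,0]
    - [0,0,0]
    - [0,0,0]
    - [0,0,0]
    - [0,0,0]
    - [0,0,0]
  travel:
    - [0,0,-0.8]
    - [0,0,-0.8]
    - [0,0,-0.7]
    - [0,0,-0.5]
    - [0,0,0]
    - [0,0,0]
    - [0,0,0]
    - [0,0,0]
    - [0,0,0]
    - [0,0,0]
    - [0,0,0]
  jaw: [0.8,0.8,0.8,0.8,0.8,0.1,0.1,0.1,0.1,0.1,0.1]
  force: 60

```text
time: 8.35
tool_pos: [517.3, 123.7, 82.6]
tcp_rot: [179.8, -0.1, 76.4]
ft_force: [2.6, -0.4, 7.0]
finger_gap: 20.1
grip_force: 58.8
```

apply_moves:
  angular:
    - [0,0,0]
    - [0,0,0]
    - [0,0,0]
    - [0,0,0]
    - [0,0,0]
    - [0,0,0]
    - [0,0,0]
    - [0,0,0]
    - [0,0,0]
  travel:
    - [0.058,0.243,0]
    - [0.058,0.243,0]
    - [0.058,0.243,0]
    - [0.058,0.243,0]
    - [0.058,0.243,0]
    - [0.058,0.243,0]
    - [0.058,0.243,0]
    - [0,0,0]
    - [0,0,0]
  jaw: [0.1,0.1,0.1,0.1,0.1,0.1,0.1,0.1,0.1]
  force: 60

```text
time: 9.48
tool_pos: [533.9, 190.2, 82.5]
tcp_rot: [179.8, 0.1, 76.4]
ft_force: [3.2, -9.5, 7.1]
finger_gap: 20.1
grip_force: 59.1
```

Run:
```python
from h import *
import pickle
s=r.sense(); print(s["tool_pos"],s["tcp_rot"],s["ft_force"],s["finger_gap"]); W=wcam(r.snapshot("wrist"),s); S=r.snapshot("side"); pickle.dump((W,S),open("w2.pkl","wb"))
p=np.array([.232,.973,0]);n=np.array([.973,-.232,0])
for X in (272.3*p+428*n+[0,0,38],(s["tool_pos"]@p-44)*p+440*n+[0,0,28]): print(X,proj(W,X),proj(S,X))
c=cv2.resize(W["color"],(400,300),interpolation=3)
x,y=[int(v) for v in proj(S,272*p+434*n+[0,0,33])]
d=cv2.resize(S["color"][y-25:y+25,x-33:x+33],(400,300),interpolation=2)
cv2.imwrite("pics/z6.png",np.hstack([c,d])[:,:,::-1]);print(x,y)
```

```text
[533.90137788 190.20779     82.54054545] [1.79791087e+02 7.23670400e-02 7.64233349e+01] [ 3.21291628 -9.52480596  7.08168625] 20.056703478205424
[479.6176 165.6519  38.    ] [235.76581216 345.33165014] [351.58755925 269.57338604]
[489.58545345 155.70399226  28.        ] [261.86530702 346.8630111 ] [349.10264909 270.46042356]
349 270
```

View pics/z6.png

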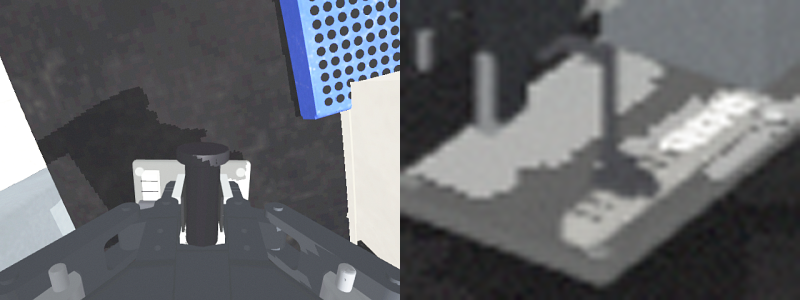

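The side view shows the pointer hanging at crop (610,180), just short of the rider at (630,180). There's about 9.8 mm left, so I'll finish the pull and check.

apply_moves:
  angular:
    - [0,0,0]
    - [0,0,0]
    - [0,0,0]
    - [0,0,0]
  travel:
    - [0.029,0.12,0]
    - [0.029,0.12,0]
    - [0,0,0]
    - [0,0,0]
  jaw: [0.1,0.1,0.1,0.1]
  force: 60

```text
time: 10.07
tool_pos: [536.2, 199.6, 82.6]
tcp_rot: [179.8, 0.1, 76.4]
ft_force: [3.4, -9.5, 6.8]
finger_gap: 20.3
grip_force: 59.1
```

Run:
```python
from h import *
import pickle
s=r.sense(); print(s["tool_pos"],s["ft_force"],s["finger_gap"]); S=r.snapshot("side");T=r.snapshot("top"); pickle.dump((S,T),open("w3.pkl","wb"))
p=np.array([.232,.973,0]);n=np.array([.973,-.232,0])
print("along",s["tool_pos"]@p)
for X in (272.3*p+428*n+[0,0,38],272.3*p+437*n+[0,0,38],272.3*p+440*n+[0,0,28],272.3*p+440*n+[0,0,38],282.3*p+440*n+[0,0,38]): print(proj(S,X),proj(T,X))
d=cv2.resize(S["color"][245:290,325:375],(480,432),interpolation=2)
a=cv2.resize(pickle.load(open("side0.pkl","rb"))["color"][245:290,325:375],(320,288),interpolation=2)
c=np.zeros((432,800,3),np.uint8);c[:,:480]=d;c[:288,480:]=a
cv2.imwrite("pics/z7.png",c[:,:,::-1])
```

```text
[536.23111131 199.59202367  82.5537532 ] [ 3.40979703 -9.52859005  6.78830899] 20.305874155318502
along 318.6086568518738
[351.58755925 269.57338604] [320.29877211 263.30377327]
[348.48333724 268.52484101] [321.15479147 259.90056046]
[347.43661102 271.72650953] [321.52597779 258.88744005]
[347.45294899 268.1767641 ] [321.439993   258.76671989]
[345.16287677 269.89918249] [317.66334579 257.82010062]
```

View pics/z7.png

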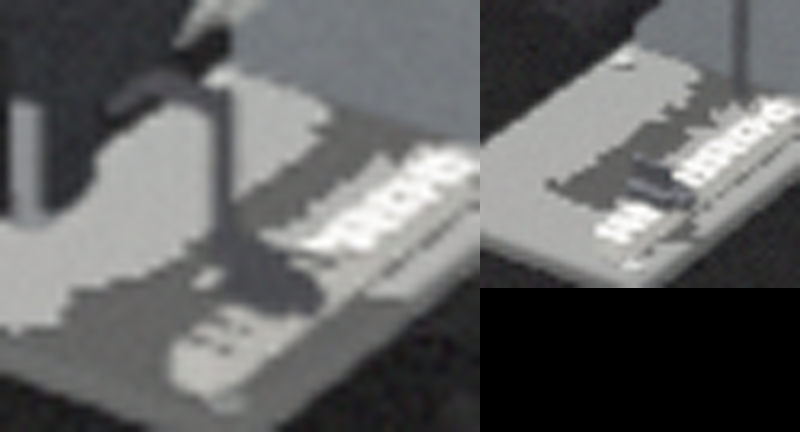

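In the zoom the pointer at x≈348.2 lines up with the fin's rod-side corner. Allowing for the 0.7 px calibration offset, both agree to about 1 mm, and tool travel is 78.2 mm against the 78.3 mm wanted. I'll hold a moment, then hand in.

apply_moves:
  angular:
    - [0,0,0]
    - [0,0,0]
    - [0,0,0]
    - [0,0,0]
    - [0,0,0]
    - [0,0,0]
    - [0,0,0]
    - [0,0,0]
  travel:
    - [0,0,0]
    - [0,0,0]
    - [0,0,0]
    - [0,0,0]
    - [0,0,0]
    - [0,0,0]
    - [0,0,0]
    - [0,0,0]
  jaw: [0.1,0.1,0.1,0.1,0.1,0.1,0.1,0.1]
  force: 60

```text
time: 11.18
tool_pos: [536.2, 199.5, 82.6]
tcp_rot: [179.8, 0.1, 76.4]
ft_force: [3.9, -8.7, 7.2]
finger_gap: 20.0
grip_force: 59.1
```

Run:
```python
from h import *
import pickle
S0=pickle.load(open("w3.pkl","rb"))[0]["color"].astype(int);s=r.sense();S=r.snapshot("side")["color"].astype(int)
print(s["tool_pos"],s["ft_force"],s["grip_force"],"change",abs(S-S0)[245:290,325:375].mean())
print(r.hand_in())
```

```text
[536.24072092 199.51822726  82.56783367] [ 3.8965349  -8.72924404  7.23952068] 59.09871160984039 change 2.063111111111111
the job is handed in; nothing more can be done
None
```

I pressed the button to its stop and released it, pulled the rod 78 mm to the rider's fin (aligned to about 1–2 mm by my measurement) and handed in with the gripper holding it still; no verdict came back.

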